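# Read the UV lamp of the photochemical reactor with the radiometer wand

## Task

Check the reactor's UV lamp: lift the radiometer wand out of its dock, turn it so that its round sensor window faces the same way as the raised arrow beside the slot in the lamp housing's cover, and lower its blade through the slot until the line around the blade is level with the top of the slot's rim. The wand is a hand-held instrument: finish while still holding it there, upright and steady in the slot, and do not let go. Do not force it against the housing, and leave the other things on the bench where they are.

Things in the scene. Friction and masses are not known exactly. Their poses are not given: they have to be found in the camera images.
- wand: hand-held UV radiometer wand, 186 mm long, about 0.16 kg, standing upright in its dock. Origin at its lower tip, z up along it. 0 to 106 mm: flat aluminium blade, 14 mm thick (x) by 34 mm wide (y). 106 to 186 mm: flat-sided grey handle, 24 mm thick (x) by 34 mm wide (y), gripped from above. +x points out of the blade face with the round sensor window; the display is on the handle's -x side
- wand_sensor (a point): centre of the round white sensor window, 19 mm across, on the blade's +x face, 36 mm above the tip
- wand_line (a point): dark line around the blade, on the wand's axis 80 mm above the tip
- wand_grip (a point): middle of the handle's upper half, on the wand's axis 155 mm above the tip (31 mm below the handle's top)
- dock: grey dock, fixed to the bench, 60 x 80 mm and 30 mm high on a 92 x 112 mm foot; origin at the centre of its underside, z up. Its vertical socket, 16 x 36 mm and 20 mm deep (floor 10 mm above the bench), holds the wand's blade; the wand's x axis lies along the dock's x axis and it draws straight up
- uv_housing: white lamp housing, fixed, 150 (x) x 240 (y) x 124 mm high without the slot's rim; origin at the centre of its underside, z up. Amber window in its +x side. The white lamp tube, 16 mm thick, lies along y inside, 30 mm to +x of the origin, 84 mm above the bench, 42 mm clear of the slot's middle. Hollow under the slot: its floor is 16 mm above the bench
- slot (a point): centre of the vertical slot in the cover, at the top of its rim, 130 mm above the bench, 20 mm to -x of the housing's origin. The slot is 16 mm (housing x) by 36 mm (housing y), 2 mm more than the blade each way, through the 8 mm cover (top at 124 mm). A black rim 6 mm high around it flares out by 4 mm on every side at its top, as a lead-in
- arrow (a point): raised black arrow on the cover beside the slot, 34 mm from the slot's middle towards the lamp; it points along the housing's +x, to the lamp. The wand's +x must point the same way
- vial_rack: bystander: blue rack, 90 x 190 x 30 mm, with small amber vials standing to 55 mm; origin under its centre
- bottle: bystander: glass bottle with blue cap, 70 mm across, 134 mm high; origin under its centre
- coil: bystander: white reactor coil spool taken out of the housing, 64 mm across, 60 mm high; origin under its centre
- headspace_vial: bystander: amber vial with metal cap, 23 mm across, 75 mm high; origin under its centre
Mind the look-alikes: they are no part of the job. Leave any yellow look-alike of the wand alone. There is more than one size of the dock; the one meant has the size given above.

How it is judged:
By the outcome, as a careful person would: the job done as asked, in the order asked, and still so for the second after the job is handed in, while the arm keeps its last pose, push and grip.
It also fails if it takes over 51 s, if anything falls off the work surface, if the arm or the gripper's body presses on something with over 40 N, if the wrist force passes 120 N, or if a joint passes its speed limit or range.

## Robot

A 7-joint arm with a two-finger parallel gripper is mounted at the origin on the work surface. World frame = base frame: x ahead of the robot, y to its left, z up, the work surface at z = 0. Lengths are in m, angles in rad, forces in N, time in s.
With the tool pointing down it reaches from about 0.4 to 0.85 m from the base axis. Payload 10.4 kg.
Tool frame: the origin (TCP) lies at the centre of the arm's flange, where the gripper is bolted on; the fingertips stand 182 mm ahead of it and the grasp point (between the pads) lies r.grasp_offset ahead of it (r.grasp_offset is the distance from the TCP to the grasp point, in m); z points along the fingers, y is the line along which they close (so a half turn about z gives the same grasp; the last joint's range is limited). The gripper opens to 87 mm and grips with 3 to 60 N. Pads are 19 mm wide; open, the fingers measure 117 mm over their backs; the gripper's body (75 mm by 190 mm) begins 51 mm behind the grasp point.
Start: joints at [-1.17, 0.332, -0.065, 1.46, 0.022, 1.35, -0.088], TCP at [0.257, 0.57, 0.405] pointing down, gripper open.
Joint ranges: [-2.6, 2.6], [-0.5, 2.12], [-1.47, 1.34], [0.16, 2.42], [-1.27, 4.41], [0.06, 2.06], [-2.6, 2.6]. Speed limits (rad/s): [2.22, 2.22, 2.79, 2.79, 3.14, 3.14, 3.14].

## Interface

Orientations are given as a unit quaternion [x, y, z, w].
In Python, from bench import status, vision, job, spotter, r gives the robot as it stands. The module is installed in compiled form; this text tells all that it offers.
- The arm moves only by the tool play_rows, never from a script. Its argument "series" is a list of rows, each a list of 6 numbers: the shift along the tool's x, y, z each as a share of 150 mm, from -1 to 1, then the turn, a rotation vector about the tool's x, y, z each as a share of 30 degrees, from -1 to 1. In form: [[x, y, z, ax, ay, az], ...]. A call has 1 to 5 rows; each row is the pose to reach, as a shift and turn from the pose commanded when the call began, along the tool's axes at that moment; what a row does not reach only later rows make up. A row lasts 1/10 s, in which the tool goes at most 50 mm and 8.59 degrees, less where a joint would pass 70% of its speed; a pose out of reach is approached as far as the arm can. A call with a number of a shift or a turn outside -1 to 1 is refused whole. A call with a gripper value outside its range is refused whole. "fingers" is the opening, from -1 (shut) to 1 (fully open), set as the call begins (left out, the last holds). The fingers move at their own pace and stop on an object; "squeeze" is the grip in N (left out, the last holds). Time passes only in rows, so rows that repeat a pose let the fingers close. It gives the time, the measured TCP pose, the force, the opening and the grip force at its end, in the units of the state.
- status.read_state(): the state, without advancing time (a new reading comes with each control period).
- vision.camera(name): name is "scene" or "top"; returns the picture (480x640x3 uint8, blue, green, red); there is no depth.
- vision.calibration(name): a dict with "fx", "fy", "cx", "cy" (pixels), "rvec" (rotation vector, rad) and "tvec" (3), from world to camera coordinates, as OpenCV has them. Camera axes: x right, y down, z forward; pixel columns grow to the right and rows downward; lengths in m; the calibration is good to about 2 mm. A picture is of the moment at which its call begins. calibration takes no time and is no camera call.
- job.close_job(): hands the job in; it is judged then, once.
Trained networks look in the newest picture that a camera, given by its name, has taken for a name from the list of things; names that differ only in an ending like _2 or _b are one class to them, and where a whole thing is asked for, a point or a joint stands for the part that bears it (a point fixed in the world has none). Each returns a list of dicts, best first, with "conf" (0 to 1); they miss things now and then, are a little off and sometimes report something else, mostly with a low value. They report only what shows in the picture. A call takes as long as a camera call. They do not tell look-alikes from the thing itself.
- spotter.boxes_of(camera, name): "point" ([x, y, z] in m, in world coordinates, good to about 4 mm: the middle of the surface that is visible of it).
- spotter.regions_of(camera, name): "pixels" (480x640 bool, what is visible of it).
The state is a dict: "time": time; "joint_positions": joint angles; "joint_vel": joint speeds; "joint_torque": joint torques, N m; "ee_pos": TCP position; "eef_rot": TCP orientation; "ft_force": force on the tool from outside, world axes, zero at the start; "torque": the same for the moment, N m; "width": finger opening in m; "grip_force": force on a finger pad.
Only numpy, scipy, OpenCV 4.12 (cv2) and the standard library are available. Lean on these libraries where they do the work, as an engineer would, in place of code of your own. Each camera call takes 0.05 s, during which the arm holds its last target. There are 200 camera calls.

## Working session

There is one attempt and no reset: what is moved stays moved. The work goes in short steps, Python scripts to look and compute and a tool call to move; the robot and the scene stay as the last step left them, time stands still between calls to the robot, and variables do not carry over. Pictures are saved under pics/ and viewed, at most 10 in all, crops included, and the job is handed in when it is done.

Besides the shell and the picture viewer there is one more tool, called by a JSON object that holds its "api" and its "payload", one argument or row to a line. play_rows: Moves the arm, as the interface text tells. Shift numbers are shares of 150 mm and turn numbers shares of 30 degrees, none past 1 either way. Its arguments: {"type":"object","properties":{"series":{"type":"array","items":{"type":"array","items":{"type":"number"}}},"fingers":{"type":"number"},"squeeze":{"type":"number"}},"required":["series"]}

```bash
mkdir -p pics; cat > h.py <<'E'
import numpy as np, cv2
from bench import status, vision, job, spotter, r
from scipy.spatial.transform import Rotation as R
def snap(n,f):
    im=vision.camera(n); cv2.imwrite(f'pics/{f}.png',im); return im
def proj(n,p):
    c=vision.calibration(n); K=np.array([[c['fx'],0,c['cx']],[0,c['fy'],c['cy']],[0,0,1.]])
    return cv2.projectPoints(np.array(p,float).reshape(-1,3),np.array(c['rvec'],float),np.array(c['tvec'],float),K,None)[0].reshape(-1,2)
def ray(n,uv,z):
    "pixel -> world at height z"
    c=vision.calibration(n); Rm=cv2.Rodrigues(np.array(c['rvec'],float))[0]; o=-Rm.T@np.array(c['tvec'],float)
    uv=np.array(uv,float).reshape(-1,2)
    d=np.c_[(uv[:,0]-c['cx'])/c['fx'],(uv[:,1]-c['cy'])/c['fy'],np.ones(len(uv))]@Rm
    return o+d*((z-o[2])/d[:,2])[:,None]
E
python3 - <<'E'
from h import *
np.set_printoptions(precision=4,suppress=True)
snap('scene','s1');snap('top','t1')
print(status.read_state(), r.grasp_offset)
for n in ['scene','top']:
    c=vision.calibration(n);print(n,c)
    for t in ['wand','dock','uv_housing','slot','arrow','wand_sensor','wand_grip','wand_line']:
        print(n,t,[(np.round(d['point'],3),round(d['conf'],2),proj(n,d['point']).round().tolist()) for d in spotter.boxes_of(n,t)])
E
```

```text
{'time': 0.1, 'joint_positions': array([-1.1696,  0.3328, -0.0647,  1.4608,  0.0216,  1.3499, -0.0885]), 'joint_vel': array([-0.0011, -0.0021, -0.0024, -0.001 , -0.0015,  0.0005, -0.0002]), 'joint_torque': array([  0.0029, -62.4543,   0.0254, -39.0712,  -0.0613,   0.0366,
         0.    ]), 'ee_pos': array([0.257 , 0.5696, 0.4041]), 'eef_rot': array([ 0.2103,  0.9776, -0.0006, -0.0001]), 'ft_force': array([ 0.6651, -0.6229, -0.0276]), 'torque': array([-0.007 ,  0.0012, -0.0108]), 'grip_force': 0.0, 'width': 0.0869612884830435} 0.1635
scene {'fx': 508.37211028706884, 'fy': 508.37211028706884, 'cx': 326.1312279951971, 'cy': 244.023973235144, 'rvec': array([ 1.3216,  2.1244, -0.9751]), 'tvec': array([ 0.2641, -0.2557,  1.396 ])}
scene wand [(array([0.505, 0.307, 0.112]), 0.87, [[512.0, 267.0]]), (array([0.513, 0.204, 0.141]), 0.78, [[455.0, 240.0]])]
scene dock [(array([0.525, 0.206, 0.017]), 0.62, [[443.0, 295.0]]), (array([0.616, 0.331, 0.009]), 0.56, [[499.0, 357.0]])]
scene uv_housing [(array([ 0.605, -0.176,  0.116]), 0.93, [[243.0, 220.0]])]
scene slot [(array([ 0.607, -0.173,  0.
[... 713 characters left out ...]
, 0.17 ]), 0.69, [[177.0, 283.0]]), (array([0.502, 0.194, 0.195]), 0.61, [[221.0, 279.0]])]
top dock [(array([0.509, 0.181, 0.015]), 0.73, [[240.0, 272.0]]), (array([0.604, 0.326, 0.013]), 0.72, [[180.0, 233.0]])]
top uv_housing [(array([ 0.563, -0.192,  0.123]), 0.57, [[404.0, 247.0]])]
top slot [(array([ 0.56 , -0.193,  0.123]), 0.84, [[405.0, 248.0]]), (array([0.499, 0.187, 0.193]), 0.27, [[224.0, 281.0]])]
top arrow [(array([ 0.565, -0.194,  0.126]), 0.74, [[406.0, 245.0]])]
top wand_sensor [(array([0.501, 0.188, 0.193]), 0.87, [[224.0, 280.0]])]
top wand_grip [(array([0.495, 0.191, 0.192]), 0.86, [[222.0, 283.0]]), (array([0.498, 0.295, 0.172]), 0.81, [[174.0, 282.0]])]
top wand_line []
```

View pics/s1.png

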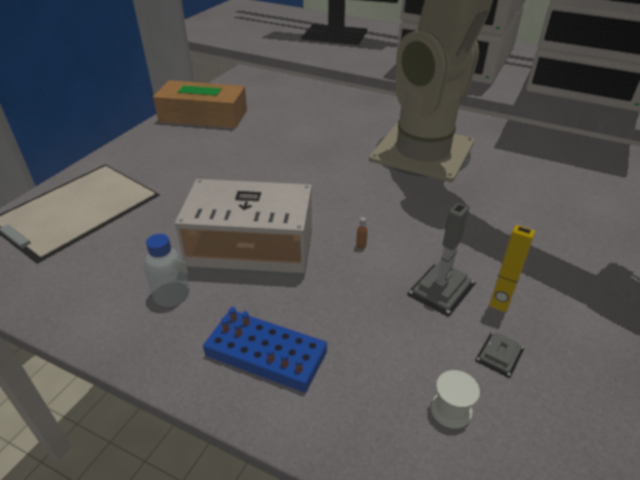

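View pics/t1.png

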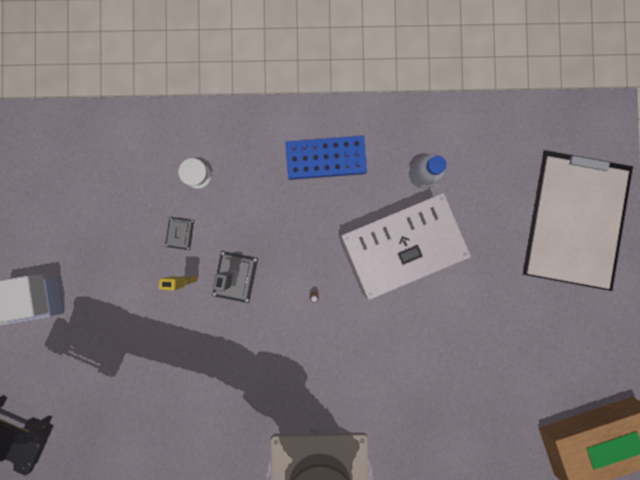

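Grey wand stands in the larger dock (top 222,282; scene 455,240). The yellow look-alike is at top (170,284), the small dock at (180,233). The grey wand in the 92x112 foot dock fits the description. I'll confirm with one enlarged crop.

```bash
python3 - <<'E'
import cv2,numpy as np
s=cv2.imread('pics/s1.png');t=cv2.imread('pics/t1.png')
a=cv2.resize(s[195:315,400:480],(400,600),interpolation=cv2.INTER_CUBIC)
b=cv2.resize(t[245:305,205:265],(400,300)[:1]*2,interpolation=cv2.INTER_CUBIC)[:300]
b=cv2.resize(t[248:308,202:282],(400,300),interpolation=cv2.INTER_CUBIC)
c=cv2.resize(s[175:220,210:270],(400,300),interpolation=cv2.INTER_CUBIC)
cv2.imwrite('pics/c1.png',np.hstack([a,np.vstack([b,c])]))
d=cv2.resize(t[185:305,330:490],(800,600),interpolation=cv2.INTER_CUBIC);cv2.imwrite('pics/c2.png',d)
E
```

```text
(no output)
```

View pics/c1.png

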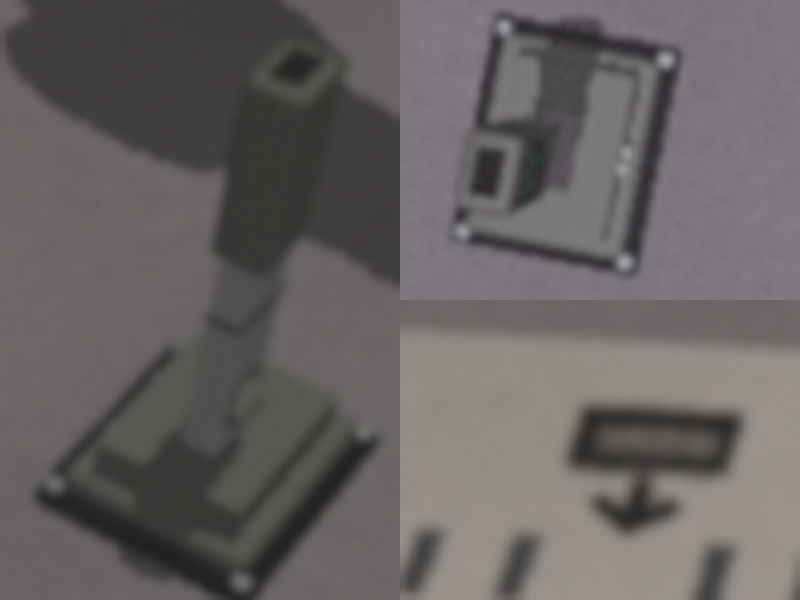

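View pics/c2.png

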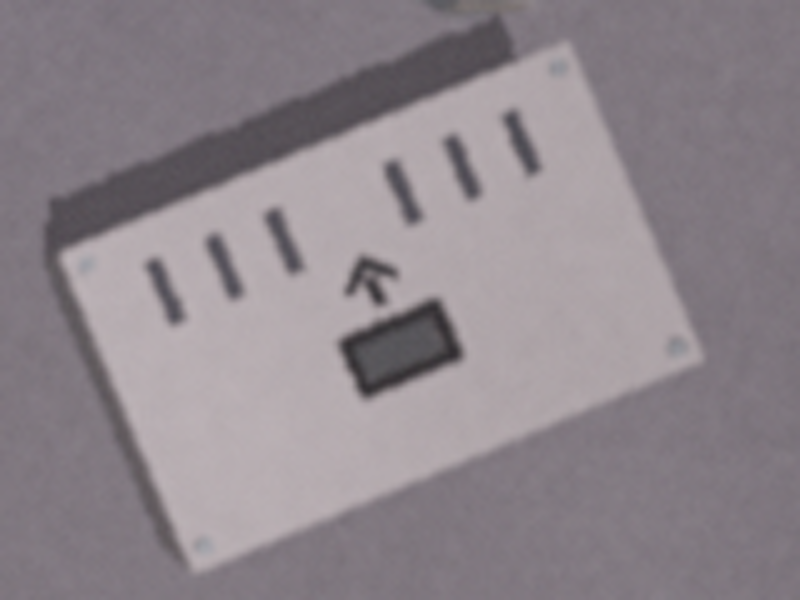

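Scene crop: the grey wand stands in the big dock, with its sensor ellipse at scene (449,274) on the right-hand face (world +y side) and the display on the opposite side in the top view. The housing crop shows the rim at top (410,254) and the arrow at (404,240), pointing up-left.

```bash
cat > m.py <<'E'
from h import *
from scipy.optimize import least_squares
np.set_printoptions(precision=4,suppress=True)
t=cv2.imread('pics/t1.png');s=cv2.imread('pics/s1.png')
hc=np.array([[60,250],[572,42],[703,360],[193,570]])/5+[329.5,184.5]
print('housing corners',ray('top',hc,.124)[:,:2])
def model(p,pts):
    c,s_=np.cos(p[2]),np.sin(p[2]); pts=np.array(pts,float)
    return np.c_[p[0]+c*pts[:,0]-s_*pts[:,1],p[1]+s_*pts[:,0]+c*pts[:,1],pts[:,2]]
H=[[.075,.12,.124],[.075,-.12,.124],[-.075,-.12,.124],[-.075,.12,.124]]
f=least_squares(lambda p:(proj('top',model(p,H))-hc).ravel(),[.57,-.19,-.3])
print('housing top',f.x,np.rad2deg(f.x[2]),np.sqrt(np.mean(f.fun**2)))
print('slot from housing',model(f.x,[[-.02,0,.13]]))
# slot by dark blobs
def blob(im,x0,y0,x1,y1,th):
    g=cv2.cvtColor(im,cv2.COLOR_BGR2GRAY)[y0:y1,x0:x1]
    g=cv2.resize(g,None,fx=5,fy=5,interpolation=cv2.INTER_CUBIC)
    m=(g<th).astype('uint8'); n,l,st,ce=cv2.connectedComponentsWithStats(m); k=1+np.argmax(st[1:,4])
    cs=cv2.findContours((l==k).astype('uint8'),cv2.RETR_EXTERNAL,cv2.CHAIN_APPROX_NONE)[0]
    b=cv2.boxPoints(cv2.minAreaRect(max(cs,key=len)))
    o=lambda q:(np.array(q)+.5)/5-.5+[x0,y0]
    return o(b)
b=blob(t,393,242,428,268,140); P=ray('top',b,.13); print('rim top',b.mean(0),P.mean(0), np.linalg.norm(np.diff(P,axis=0),axis=1), P[:,:2])
rs=np.array([[583,405],[742,412],[728,470],[568,465]])*[60/400,45/300]; rs=(rs-[0,300*.15])+[209.5,174.5]
P=ray('scene',rs,.13); print('rim scene',rs, P[:,:2],P.mean(0))
# dock screws
ds=np.array([[503,27],[665,60],[625,262],[461,231]])/5+[201.5,247.5]
P=ray('top',ds,.012); print('dock',P.mean(0),P[:,:2],np.linalg.norm(np.diff(P,axis=0),axis=1))
hd=np.array([[478,127],[525,137],[508,210],[460,200]])/5+[201.5,247.5]
P=ray('top',hd,.196); print('handle top',P.mean(0),P[:,:2],np.linalg.norm(np.diff(P,axis=0),axis=1))
hs=np.array([[252,77],[285,38],[347,65],[312,108]])/5+[399.5,194.5]
P=ray('scene',hs,.196); print('handle scene',P.mean(0),P[:,:2],np.linalg.norm(np.diff(P,axis=0),axis=1))
fs=np.array([[40,490],[240,592],[378,430],[175,345]])/5+[399.5,194.5]
P=ray('scene',fs,0.0); print('foot scene',P.mean(0),P[:,:2])
for n in['scene','top']:
    c=vision.calibration(n);Rm=cv2.Rodrigues(np.array(c['rvec']))[0];print(n,-Rm.T@c['tvec'])
E
python3 m.py
```

```text
housing corners [[ 0.5909 -0.0558]
 [ 0.6778 -0.2802]
 [ 0.5386 -0.3336]
 [ 0.4515 -0.1107]]
housing top [ 0.5647 -0.1951  0.371 ] 21.258131922397357 0.16062936271939746
slot from housing [[ 0.5461 -0.2023  0.13  ]]
rim top [409.6679 254.1656] [ 0.5459 -0.2015  0.13  ] [0.0507 0.031  0.0506] [[ 0.5512 -0.1723]
 [ 0.5696 -0.2195]
 [ 0.5406 -0.2306]
 [ 0.5222 -0.1834]]
rim scene [[296.95 190.25]
 [320.8  191.3 ]
 [318.7  200.  ]
 [294.7  199.25]] [[ 0.4884 -0.1221]
 [ 0.4702 -0.0779]
 [ 0.4988 -0.0683]
 [ 0.5176 -0.1113]] [ 0.4938 -0.0949  0.13  ]
dock [0.4945 0.004  0.012 ] [[ 0.5517  0.0322]
 [ 0.5345 -0.0456]
 [ 0.4378 -0.0247]
 [ 0.4539  0.054 ]] [0.0797 0.099  0.0803]
handle top [0.4961 0.0342 0.196 ] [[0.5128 0.0399]
 [0.5085 0.0211]
 [0.4793 0.0284]
 [0.4836 0.0476]] [0.0193 0.03   0.0197]
handle scene [0.4976 0.1977 0.196 ] [[0.5078 0.1842]
 [0.4805 0.1883]
 [0.4864 0.2114]
 [0.5158 0.2068]] [0.0276 0.0238 0.0297]
foot scene [0.4884 0.1949 0.    ] [[0.533  0.1409]
 [0.55   0.2248]
 [0.4414 0.2505]
 [0.4291 0.1635]]
scene [1.2239 0.295  0.7064]
top [0.5581 0.0141 1.1199]
```

```bash
sed -i 's/\[\[583,405\],\[742,412\],\[728,470\],\[568,465\]\])/[[183,405],[342,412],[328,470],[168,465]])/; s/\[\[503,27\],\[665,60\],\[625,262\],\[461,231\]\]/[[103,27],[265,60],[225,262],[61,231]]/; s/\[\[478,127\],\[525,137\],\[508,210\],\[460,200\]\]/[[78,127],[125,137],[108,210],[60,200]]/' m.py
cat >> m.py <<'E'
h=R.from_quat(status.read_state()['eef_rot']).as_matrix();print('tool',h)
E
python3 m.py
```

```text
housing corners [[ 0.5909 -0.0558]
 [ 0.6778 -0.2802]
 [ 0.5386 -0.3336]
 [ 0.4515 -0.1107]]
housing top [ 0.5647 -0.1951  0.371 ] 21.258131922397357 0.16062936271939746
slot from housing [[ 0.5461 -0.2023  0.13  ]]
rim top [409.6679 254.1656] [ 0.5459 -0.2015  0.13  ] [0.0507 0.031  0.0506] [[ 0.5512 -0.1723]
 [ 0.5696 -0.2195]
 [ 0.5406 -0.2306]
 [ 0.5222 -0.1834]]
rim scene [[236.95 190.25]
 [260.8  191.3 ]
 [258.7  200.  ]
 [234.7  199.25]] [[ 0.5423 -0.2289]
 [ 0.524  -0.1846]
 [ 0.5513 -0.1726]
 [ 0.5702 -0.2156]] [ 0.5469 -0.2004  0.13  ]
dock [0.4976 0.1967 0.012 ] [[0.5549 0.2253]
 [0.5377 0.1473]
 [0.4409 0.1678]
 [0.457  0.2465]] [0.0798 0.0989 0.0804]
handle top [0.4987 0.1949 0.196 ] [[0.5154 0.2007]
 [0.5111 0.1818]
 [0.4819 0.189 ]
 [0.4863 0.2082]] [0.0193 0.03   0.0197]
handle scene [0.4976 0.1977 0.196 ] [[0.5078 0.1842]
 [0.4805 0.1883]
 [0.4864 0.2114]
 [0.5158 0.2068]] [0.0276 0.0238 0.0297]
foot scene [0.4884 0.1949 0.    ] [[0.533  0.1409]
 [0.55   0.2248]
 [0.4414 0.2505]
 [0.4291 0.1635]]
scene [1.2239 0.295  0.7064]
top [0.5581 0.0141 1.1199]
tool [[-0.9115  0.4112 -0.    ]
 [ 0.4112  0.9115  0.0001]
 [ 0.      0.0001 -1.    ]]
```

```bash
cat >> h.py <<'E'
def go(x,y,z,yaw):
    "tool pointing down, tool y at world angle yaw(deg): print shift/turn shares"
    st=status.read_state(); p=st['ee_pos']; q=R.from_quat(st['eef_rot'])
    a=np.deg2rad(yaw); Y=np.array([np.cos(a),np.sin(a),0]); Z=np.array([0,0,-1.]); T=R.from_matrix(np.c_[np.cross(Y,Z),Y,Z])
    d=q.inv().apply(np.array([x,y,z])-p); w=(q.inv()*T).as_rotvec()
    print('t',round(st['time'],2),'ee',p.round(4),'yaw',round(np.rad2deg(np.arctan2(*q.as_matrix()[[1,0],1])),2),'tilt',q.as_matrix()[:2,2].round(4),'F',st['ft_force'].round(1),'M',st['torque'].round(2),'w',round(st['width'],4),'g',round(st['grip_force'],1))
    print('   shares',(d/.15).round(3),(np.rad2deg(w)/30).round(3))
E
python3 - <<'E'
from h import *
for yw in (78,-102):
    c,s=np.cos(np.deg2rad(yw)),np.sin(np.deg2rad(yw)); print(yw,proj('scene',[.498+.007*c,.196+.007*s,.046]))
print('line',proj('scene',[.498,.196,.09]))
go(.498,.196,.42,78)
E
```

```text
78 [[447.4602575 274.4486665]]
-102 [[440.81303718 271.25551349]]
line [[447.96406734 255.41563701]]
t 0.9 ee [0.257  0.5697 0.4048] yaw 65.72 tilt [-0.      0.0001] F [-0.2  0.8  0.9] M [-0.03 -0.04 -0.05] w 0.087 g 0.0
   shares [-2.489 -1.61  -0.102] [ 0.    -0.    -0.409]
```

{"api": "play_rows", "payload": {
  "series": [
    [-0.2, -0.13, -0.03, 0, 0, -0.1],
    [-0.45, -0.29, -0.06, 0, 0, -0.2],
    [-0.7, -0.45, -0.1, 0, 0, -0.3],
    [-0.95, -0.61, -0.1, 0, 0, -0.41]
  ],
  "fingers": 0.15
}}

```text
time: 1.3
ee_pos: [0.3501, 0.4263, 0.4207]
eef_rot: [0.103, 0.995, 0.001, 0.0]
ft_force: [0.8, 0.2, 0.8]
width: 0.0627
grip_force: 0.0
```

```bash
python3 -c "
from h import *
go(.498,.196,.42,78)"
```

```text
t 1.3 ee [0.3501 0.4263 0.4207] yaw 78.15 tilt [0.0009 0.0014] F [0.8 0.2 0.8] M [ 0.04 -0.04 -0.03] w 0.0627 g 0.0
   shares [-1.28  -1.3    0.003] [0.003 0.001 0.005]
```

{"api": "play_rows", "payload": {
  "series": [
    [-0.23, -0.23, 0, 0, 0, 0],
    [-0.46, -0.46, 0, 0, 0, 0],
    [-0.68, -0.68, 0, 0, 0, 0],
    [-0.9, -0.9, 0, 0, 0, 0]
  ]
}}

```text
time: 1.7
ee_pos: [0.454, 0.2657, 0.4201]
eef_rot: [0.104, 0.995, 0.0, 0.0]
ft_force: [1.8, 1.5, -0.4]
width: 0.0503
grip_force: 0.0
```

{"api": "play_rows", "payload": {
  "series": [
    [-0.17, -0.18, 0, 0, 0, 0],
    [-0.3, -0.32, 0, 0, 0, 0],
    [-0.38, -0.4, 0, 0, 0, 0],
    [-0.38, -0.4, 0, 0, 0, 0],
    [-0.38, -0.4, 0, 0, 0, 0]
  ]
}}

```text
time: 2.2
ee_pos: [0.4964, 0.1976, 0.4198]
eef_rot: [0.104, 0.995, 0.0, -0.0]
ft_force: [0.0, 0.5, -0.1]
width: 0.0498
grip_force: 0.0
```

```bash
python3 -c "
from h import *
snap('top','t2');snap('scene','s2')
go(.498,.196,.3285,78)
st=status.read_state();q=R.from_quat(st['eef_rot']).as_matrix();print(proj('scene',st['ee_pos']+.182*q[:,2]),proj('top',st['ee_pos']+.182*q[:,2]),proj('scene',[.498,.196,.196]))
a=cv2.resize(cv2.imread('pics/s2.png')[120:300,380:560],(600,600),interpolation=cv2.INTER_CUBIC);cv2.imwrite('pics/c3.png',a)"
```

```text
t 2.3 ee [0.496  0.1984 0.4197] yaw 78.13 tilt [-0.0002  0.0005] F [-0.2 -0.9 -0.3] M [ 0.03 -0.01 -0.05] w 0.0502 g 0.0
   shares [-0.016 -0.013  0.608] [ 0.001 -0.001  0.004]
[[464.55793303 187.9546392 ]] [[213.97777824 284.106402  ]] [[458.2533811  208.69288084]]
```

View pics/c3.png

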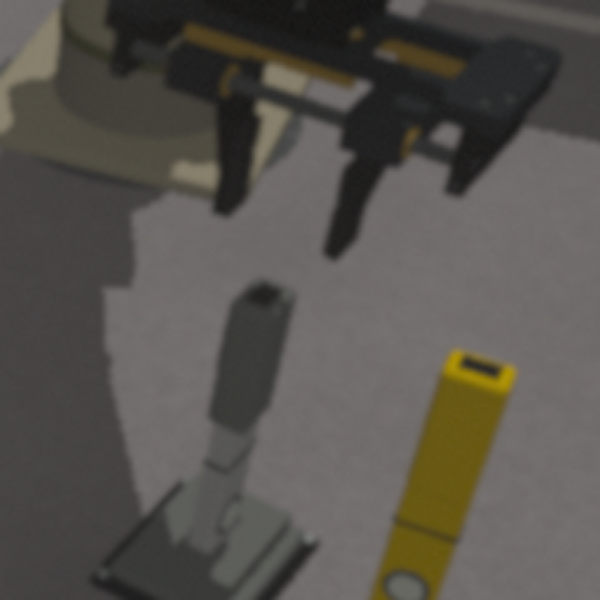

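The crop shows the fingers straddling the grey wand along its thickness: tips midway at scene (464,190), wand top at (459,208), yellow one clear. Descending.

{"api": "play_rows", "payload": {
  "series": [
    [-0.015, -0.01, 0.15, 0, 0, 0],
    [-0.015, -0.01, 0.3, 0, 0, 0],
    [-0.015, -0.01, 0.45, 0, 0, 0],
    [-0.015, -0.01, 0.57, 0, 0, 0],
    [-0.015, -0.01, 0.61, 0, 0, 0]
  ]
}}

```text
time: 2.8
ee_pos: [0.4975, 0.1961, 0.3264]
eef_rot: [0.103, 0.995, -0.001, -0.001]
ft_force: [-0.7, 0.5, -0.4]
width: 0.0499
grip_force: 0.0
```

{"api": "play_rows", "payload": {
  "series": [
    [0, 0, 0, 0, 0, 0],
    [0, 0, 0, 0, 0, 0],
    [0, 0, 0, 0, 0, 0],
    [0, 0, 0, 0, 0, 0],
    [0, 0, 0, 0, 0, 0]
  ],
  "fingers": -1,
  "squeeze": 25
}}

```text
time: 3.3
ee_pos: [0.4987, 0.1953, 0.329]
eef_rot: [0.104, 0.995, 0.0, 0.001]
ft_force: [0.4, 0.7, 2.9]
width: 0.0238
grip_force: 25.0
```

```bash
python3 -c "
from h import *
go(.498,.196,.3285,78)"
```

```text
t 3.3 ee [0.4987 0.1953 0.329 ] yaw 78.02 tilt [0.0012 0.0008] F [0.4 0.7 2.9] M [0.06 0.05 0.03] w 0.0238 g 25.0
   shares [0.006 0.004 0.003] [0.002 0.002 0.001]
```

{"api": "play_rows", "payload": {
  "series": [
    [0, 0, 0, 0, 0, 0],
    [0, 0, 0, 0, 0, 0],
    [0, 0, 0, 0, 0, 0]
  ],
  "squeeze": 35
}}

```text
time: 3.6
ee_pos: [0.4987, 0.1953, 0.329]
eef_rot: [0.104, 0.995, 0.0, 0.001]
ft_force: [-0.5, 0.2, 5.6]
width: 0.0236
grip_force: 35.0
```

{"api": "play_rows", "payload": {
  "series": [
    [0, 0, -0.05, 0, 0, 0],
    [0, 0, -0.1, 0, 0, 0],
    [0, 0, -0.18, 0, 0, 0],
    [0, 0, -0.28, 0, 0, 0],
    [0, 0, -0.4, 0, 0, 0]
  ]
}}

```text
time: 4.1
ee_pos: [0.4983, 0.1948, 0.3891]
eef_rot: [0.104, 0.995, -0.0, -0.0]
ft_force: [0.5, 0.2, -1.9]
width: 0.0235
grip_force: 35.0
```

{"api": "play_rows", "payload": {
  "series": [
    [0, 0, -0.2, 0, 0, 0],
    [0, 0, -0.4, 0, 0, 0],
    [0, 0, -0.55, 0, 0, 0],
    [0, 0, -0.67, 0, 0, 0],
    [0, 0, -0.67, 0, 0, 0]
  ]
}}

```text
time: 4.6
ee_pos: [0.4986, 0.1948, 0.4919]
eef_rot: [0.105, 0.995, 0.001, 0.002]
ft_force: [-0.1, -0.0, -1.8]
width: 0.0237
grip_force: 35.0
```

```bash
python3 -c "
from h import *
go(.546,-.202,.4885,21.3)"
```

```text
t 4.6 ee [0.4986 0.1948 0.4919] yaw 78.0 tilt [0.0039 0.0019] F [-0.1 -0.  -1.8] M [0.03 0.01 0.05] w 0.0237 g 35.0
   shares [-0.859 -2.522  0.019] [0.008 0.003 1.89 ]
```

{"api": "play_rows", "payload": {
  "series": [
    [-0.04, -0.12, 0, 0, 0, 0.1],
    [-0.1, -0.3, 0, 0, 0, 0.25],
    [-0.18, -0.52, 0, 0, 0, 0.4],
    [-0.25, -0.75, 0, 0, 0, 0.55],
    [-0.33, -0.97, 0, 0, 0, 0.7]
  ]
}}

```text
time: 5.1
ee_pos: [0.5163, 0.0384, 0.488]
eef_rot: [0.288, 0.958, -0.0, -0.001]
ft_force: [0.8, 0.2, -2.3]
width: 0.0238
grip_force: 35.0
```

```bash
python3 -c "
from h import *
go(.546,-.202,.4885,21.3)"
```

```text
t 5.1 ee [0.5163 0.0384 0.488 ] yaw 56.5 tilt [-0.0013 -0.0006] F [ 0.8  0.2 -2.3] M [-0.02 -0.03 -0.01] w 0.0238 g 35.0
   shares [-1.05  -1.227 -0.003] [-3.000e-03 -1.000e-03  1.173e+00]
```

{"api": "play_rows", "payload": {
  "series": [
    [-0.16, -0.19, 0, 0, 0, 0.16],
    [-0.33, -0.39, 0, 0, 0, 0.33],
    [-0.5, -0.58, 0, 0, 0, 0.5],
    [-0.65, -0.76, 0, 0, 0, 0.67],
    [-0.8, -0.93, 0, 0, 0, 0.85]
  ]
}}

```text
time: 5.6
ee_pos: [0.54, -0.144, 0.4881]
eef_rot: [0.493, 0.87, -0.0, -0.0]
ft_force: [0.1, 0.0, -1.0]
width: 0.0237
grip_force: 35.0
```

```bash
python3 -c "
from h import *
go(.546,-.202,.4885,21.3)"
```

```text
t 5.6 ee [ 0.54   -0.144   0.4881] yaw 30.95 tilt [-0.0012 -0.0003] F [ 0.1  0.  -1. ] M [-0.07  0.01  0.01] w 0.0237 g 35.0
   shares [-0.352 -0.165 -0.002] [-0.002 -0.001  0.322]
```

{"api": "play_rows", "payload": {
  "series": [
    [-0.12, -0.06, 0, 0, 0, 0.11],
    [-0.23, -0.11, 0, 0, 0, 0.22],
    [-0.31, -0.145, 0, 0, 0, 0.29],
    [-0.345, -0.162, 0, 0, 0, 0.32],
    [-0.345, -0.162, 0, 0, 0, 0.32]
  ]
}}

```text
time: 6.1
ee_pos: [0.5479, -0.1967, 0.4885]
eef_rot: [0.56, 0.829, -0.0, -0.0]
ft_force: [0.2, 0.7, -2.4]
width: 0.024
grip_force: 35.0
```

{"api": "play_rows", "payload": {
  "series": [
    [0, 0, 0, 0, 0, 0],
    [0, 0, 0, 0, 0, 0]
  ]
}}

```text
time: 6.3
ee_pos: [0.548, -0.1955, 0.4887]
eef_rot: [0.559, 0.829, 0.0, -0.0]
ft_force: [0.9, 0.5, -0.7]
width: 0.0241
grip_force: 35.0
```

```bash
python3 -c "
from h import *
go(.546,-.202,.4885,21.3)
s=snap('scene','s3');t=snap('top','t3')
go(.546,-.202,.4885,21.3)
a=cv2.resize(s[80:230,200:300],(400,600),interpolation=cv2.INTER_CUBIC)
b=cv2.resize(t[200:300,350:450],(400,400),interpolation=cv2.INTER_CUBIC)
cv2.imwrite('pics/c4.png',np.hstack([a,np.vstack([b,np.zeros((200,400,3),'uint8')])]))
st=status.read_state();q=R.from_quat(st['eef_rot']).as_matrix();
# predicted wand corners
g=st['ee_pos']+.1635*q[:,2]; print('grasp',g)
for z in(0,.08,.106):
  W=[g-q[:,2]*(z-.155)+x*.007*q[:,1]+y*.017*q[:,0]*-1 for x,y in((1,1),(1,-1),(-1,-1),(-1,1))]
  print(z,((proj('scene',W)-[199.5,79.5])*4).round(0).tolist())
"
```

```text
t 6.3 ee [ 0.548  -0.1955  0.4887] yaw 22.04 tilt [0.0001 0.0006] F [ 0.9  0.5 -0.7] M [-0.03  0.05  0.03] w 0.0241 g 35.0
   shares [-0.035 -0.029  0.002] [ 0.001 -0.001  0.025]
t 6.4 ee [ 0.5479 -0.1958  0.4888] yaw 22.01 tilt [0.0002 0.0004] F [ 0.3  0.5 -1.6] M [-0.09 -0.03 -0.06] w 0.0237 g 35.0
   shares [-0.033 -0.027  0.002] [ 0.001 -0.001  0.024]
grasp [ 0.54794495 -0.1957719   0.32530177]
0 [[155.0, 403.0], [225.0, 407.0], [230.0, 390.0], [160.0, 387.0]]
0.08 [[136.0, 254.0], [211.0, 257.0], [217.0, 242.0], [143.0, 238.0]]
0.106 [[130.0, 201.0], [206.0, 204.0], [212.0, 189.0], [137.0, 186.0]]
```

View pics/c4.png

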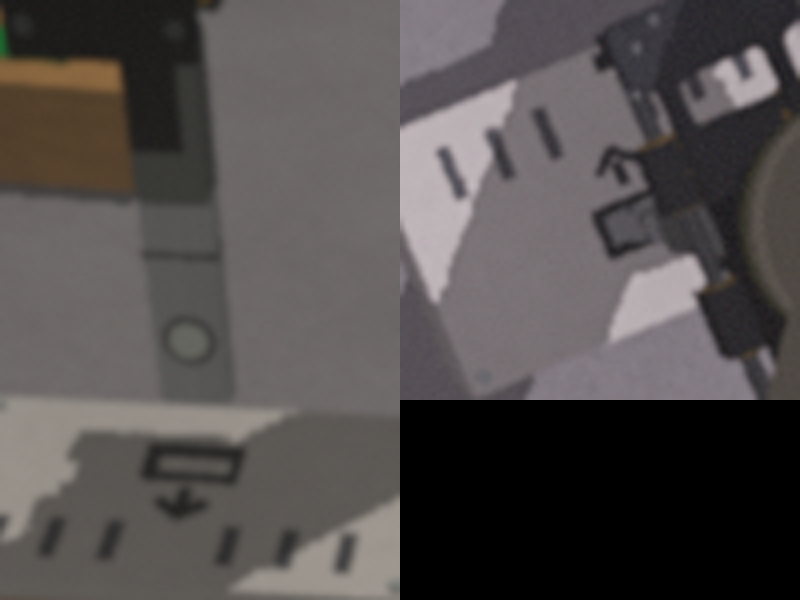

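The crop shows the sensor window (scene 247,165) facing the camera, i.e. along the arrow's direction. The blade tip is at (249,180), the rim at (248,196). The blade sits about 3 mm to the right of the prediction, so I'll align close above the slot.

```bash
python3 -c "
from h import *
go(.5478,-.2035,.4605,21.3)"
```

```text
t 6.4 ee [ 0.5479 -0.1958  0.4888] yaw 22.01 tilt [0.0002 0.0004] F [ 0.3  0.5 -1.6] M [-0.09 -0.03 -0.06] w 0.0237 g 35.0
   shares [-0.047 -0.02   0.189] [ 0.001 -0.001  0.024]
```

{"api": "play_rows", "payload": {
  "series": [
    [-0.02, -0.01, 0.04, 0, 0, 0.01],
    [-0.047, -0.02, 0.1, 0, 0, 0.024],
    [-0.047, -0.02, 0.16, 0, 0, 0.024],
    [-0.047, -0.02, 0.19, 0, 0, 0.024],
    [-0.047, -0.02, 0.19, 0, 0, 0.024]
  ]
}}

```text
time: 6.9
ee_pos: [0.5475, -0.2041, 0.4591]
eef_rot: [0.565, 0.825, -0.0, -0.001]
ft_force: [0.1, -0.7, -2.5]
width: 0.0241
grip_force: 35.0
```

{"api": "play_rows", "payload": {
  "series": [
    [0, 0, 0, 0, 0, 0],
    [0, 0, 0, 0, 0, 0]
  ]
}}

```text
time: 7.1
ee_pos: [0.5477, -0.2042, 0.4606]
eef_rot: [0.565, 0.825, 0.0, 0.0]
ft_force: [-0.4, -0.1, -2.5]
width: 0.024
grip_force: 35.0
```

```bash
python3 -c "
from h import *
go(.546,-.202,.4605,21.3)
ims=[vision.camera('scene').astype(float) for _ in range(6)]
s=np.mean(ims,0).astype('uint8');cv2.imwrite('pics/s4.png',s);cv2.imwrite('pics/t4.png',vision.camera('top'))
go(.546,-.202,.4605,21.3)
a=cv2.resize(s[125:215,210:290],(533,600),interpolation=cv2.INTER_CUBIC)
cv2.imwrite('pics/c5.png',a)
"
```

```text
t 7.1 ee [ 0.5477 -0.2042  0.4606] yaw 21.21 tilt [ 0.0006 -0.    ] F [-0.4 -0.1 -2.5] M [-0.09  0.07 -0.01] w 0.024 g 35.0
   shares [ 0.018 -0.005  0.001] [ 0.001  0.    -0.003]
t 7.45 ee [ 0.5476 -0.2043  0.4603] yaw 21.2 tilt [0.0002 0.0001] F [-0.4  0.6 -1.3] M [-0.09  0.02  0.03] w 0.0238 g 35.0
   shares [ 0.018 -0.005 -0.001] [ 0.     0.    -0.003]
```

View pics/c5.png

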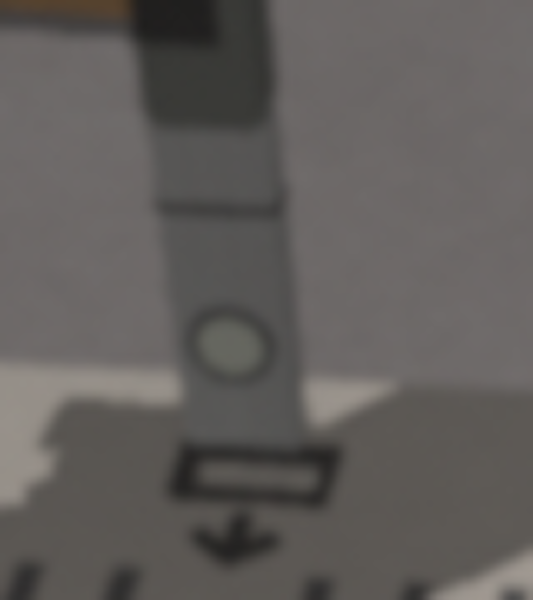

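Crop: sensor window (scene 244,177) faces down the arrow's way, tip at about (246,191), rim centre at (248,196). Now I fit both in the same camera.

```bash
cat > f.py <<'E'
from h import *
from scipy.optimize import least_squares
np.set_printoptions(precision=4,suppress=True)
s=cv2.imread('pics/s4.png')
k=np.array([533/80,600/90]); px=lambda q:(np.array(q,float)+.5)/k-.5+[210,125]
st=status.read_state();Q=R.from_quat(st['eef_rot']).as_matrix();g=st['ee_pos']+.1635*Q[:,2]
wx,wy,wz=Q[:,1],Q[:,0],-Q[:,2]
def wand(p,pts):  # p: offsets along wx, wy, wz
    return np.array([g+wx*(x+p[0])+wy*(y+p[1])+wz*(z-.155+p[2]) for x,y,z in pts])
pts=[(.007,-.017,0),(.007,.017,0),(.007,-.017,.08),(.007,.017,.08),(.007,-.017,.106),(.007,.017,.106),(.007,0,.036)]
obs=px([(183,440),(294,444),(156,206),(274,212),(147,124),(265,128),(231,345)])
for fx in(0,1):
    f=least_squares(lambda p:np.r_[(proj('scene',wand(p,pts))-obs).ravel(),(p[0]*1e4 if not fx else p[0]*1)],[0,0,0.])
    print('wand off x,y,z mm',f.x*1e3,'res px',f.fun[:-1].reshape(-1,2).round(2).tolist())
# rim outer corners: fit centre and half sizes, yaw
rim=px([(185,442),(342,450),(326,506),(168,496)])
y=np.deg2rad(21.26);ex=np.array([np.cos(y),np.sin(y),0]);ey=np.array([-np.sin(y),np.cos(y),0])
R4=lambda p:[np.array([p[0],p[1],.13])+sx*p[2]*ex+sy*p[3]*ey for sx,sy in((-1,-1),(-1,1),(1,1),(1,-1))]
f2=least_squares(lambda p:(proj('scene',R4(p))-rim).ravel(),[.546,-.202,.014,.024],x_scale=.01)
print('rim scene',f2.x, f2.fun.round(2)); c=np.r_[f2.x[:2],.13]
for nm,cc in(('scene',c),('scene1',np.array([.5469,-.2004,.13])),('top',np.array([.546,-.2017,.13]))):
    d=cc-g; print(nm,'grasp->slot along wx,wy mm',d@wx*1e3,d@wy*1e3)
E
python3 f.py
```

```text
wand off x,y,z mm [-0.001   2.2667  0.6104] res px [[0.1, 0.63], [0.7, 1.0], [-0.35, -0.23], [0.15, -0.19], [-0.57, -0.5], [0.25, -0.16], [-0.24, -0.35]]
wand off x,y,z mm [-20.4547  -3.2853 -12.1206] res px [[0.23, -0.02], [0.42, 0.32], [-0.1, -0.03], [-0.06, -0.01], [-0.28, 0.04], [0.08, 0.35], [-0.27, -0.65]]
rim scene [ 0.548  -0.1995  0.014   0.0235] [ 0.26  0.02  0.09  0.11 -0.09 -0.14 -0.26  0.02]
scene grasp->slot along wx,wy mm 2.052532216546998 4.316286961288171
scene1 grasp->slot along wx,wy mm 0.6550819496782551 3.86030851808091
top grasp->slot along wx,wy mm -0.6541738051903772 2.9738270936335494
```

{"api": "play_rows", "payload": {
  "series": [
    [0.012, 0.002, 0, 0, 0, 0],
    [0.012, 0.002, 0.02, 0, 0, 0],
    [0.012, 0.002, 0.04, 0, 0, 0],
    [0.012, 0.002, 0.06, 0, 0, 0],
    [0.012, 0.002, 0.08, 0, 0, 0]
  ]
}}

```text
time: 7.95
ee_pos: [0.5472, -0.2025, 0.4478]
eef_rot: [0.565, 0.825, -0.0, -0.0]
ft_force: [-0.1, -0.6, -2.0]
width: 0.0237
grip_force: 35.0
```

{"api": "play_rows", "payload": {
  "series": [
    [0, 0, 0.01, 0, 0, 0],
    [0, 0, 0.02, 0, 0, 0],
    [0, 0, 0.03, 0, 0, 0],
    [0, 0, 0.03, 0, 0, 0]
  ]
}}

```text
time: 8.35
ee_pos: [0.547, -0.2028, 0.4438]
eef_rot: [0.565, 0.825, -0.0, -0.0]
ft_force: [-2.0, -1.0, -0.3]
width: 0.0238
grip_force: 35.0
```

```bash
python3 -c "
from h import *
go(.546,-.202,.369,21.26)"
```

```text
t 8.35 ee [ 0.547  -0.2028  0.4438] yaw 21.17 tilt [-0.0004 -0.0002] F [-2.  -1.  -0.3] M [-0.3   0.83 -0.  ] w 0.0238 g 35.0
   shares [ 0.007 -0.004  0.499] [-0.001 -0.    -0.003]
```

{"api": "play_rows", "payload": {
  "series": [
    [0, -0.006, 0, 0, 0, 0],
    [0, -0.006, 0.01, 0, 0, 0],
    [0, -0.006, 0.02, 0, 0, 0],
    [0, -0.006, 0.03, 0, 0, 0],
    [0, -0.006, 0.03, 0, 0, 0]
  ]
}}

```text
time: 8.85
ee_pos: [0.5463, -0.203, 0.4387]
eef_rot: [0.565, 0.825, -0.0, -0.0]
ft_force: [-1.5, -2.1, -3.3]
width: 0.0241
grip_force: 35.0
```

```bash
python3 -c "
from h import *
go(.546,-.202,.369,21.26)"
```

```text
t 8.85 ee [ 0.5463 -0.203   0.4387] yaw 21.18 tilt [-0.0007 -0.0003] F [-1.5 -2.1 -3.3] M [-0.88  0.64  0.04] w 0.0241 g 35.0
   shares [0.007 0.001 0.465] [-0.002  0.    -0.003]
```

{"api": "play_rows", "payload": {
  "series": [
    [-0.004, -0.005, 0, 0, 0, 0],
    [-0.004, -0.005, 0.01, 0, 0, 0],
    [-0.004, -0.005, 0.02, 0, 0, 0],
    [-0.004, -0.005, 0.03, 0, 0, 0],
    [-0.004, -0.005, 0.03, 0, 0, 0]
  ]
}}

```text
time: 9.35
ee_pos: [0.546, -0.2034, 0.4344]
eef_rot: [0.565, 0.825, 0.0, -0.0]
ft_force: [-1.0, -1.2, -3.1]
width: 0.0238
grip_force: 35.0
```

```bash
python3 -c "
from h import *
go(.546,-.202,.369,21.26)"
```

```text
t 9.35 ee [ 0.546  -0.2034  0.4344] yaw 21.22 tilt [-0.0001  0.0004] F [-1.  -1.2 -3.1] M [-0.15  0.22  0.  ] w 0.0238 g 35.0
   shares [0.009 0.003 0.436] [ 0.    -0.001 -0.001]
```

{"api": "play_rows", "payload": {
  "series": [
    [0, -0.002, 0.03, 0, 0, 0],
    [0, -0.002, 0.06, 0, 0, 0],
    [0, -0.002, 0.09, 0, 0, 0],
    [0, -0.002, 0.12, 0, 0, 0],
    [0, -0.002, 0.12, 0, 0, 0]
  ]
}}

```text
time: 9.85
ee_pos: [0.5456, -0.2036, 0.4159]
eef_rot: [0.565, 0.825, -0.0, -0.0]
ft_force: [0.1, -0.6, -2.1]
width: 0.0236
grip_force: 35.0
```

```bash
python3 -c "
from h import *
go(.546,-.202,.369,21.26)"
```

```text
t 9.85 ee [ 0.5456 -0.2036  0.4159] yaw 21.2 tilt [-0.0008  0.0001] F [ 0.1 -0.6 -2.1] M [-0.03  0.06  0.01] w 0.0236 g 35.0
   shares [0.009 0.007 0.313] [-0.001 -0.001 -0.002]
```

Free and unloaded. Continuing down.

{"api": "play_rows", "payload": {
  "series": [
    [0, 0, 0.03, 0, 0, 0],
    [0, 0, 0.06, 0, 0, 0],
    [0, 0, 0.1, 0, 0, 0],
    [0, 0, 0.13, 0, 0, 0],
    [0, 0, 0.15, 0, 0, 0]
  ]
}}

```text
time: 10.35
ee_pos: [0.5456, -0.2037, 0.3936]
eef_rot: [0.565, 0.825, -0.0, -0.0]
ft_force: [-0.4, -0.4, -2.3]
width: 0.0236
grip_force: 35.0
```

{"api": "play_rows", "payload": {
  "series": [
    [0, 0, 0.03, 0, 0, 0],
    [0, 0, 0.06, 0, 0, 0],
    [0, 0, 0.09, 0, 0, 0],
    [0, 0, 0.12, 0, 0, 0],
    [0, 0, 0.12, 0, 0, 0]
  ]
}}

```text
time: 10.85
ee_pos: [0.5455, -0.2037, 0.3755]
eef_rot: [0.565, 0.825, -0.0, -0.0]
ft_force: [-0.7, 0.8, -1.7]
width: 0.0239
grip_force: 35.0
```

```bash
python3 -c "
from h import *
go(.5456,-.2036,.369,21.26)
s=np.mean([vision.camera('scene').astype(float) for _ in range(6)],0).astype('uint8');cv2.imwrite('pics/s5.png',s)
go(.5456,-.2036,.369,21.26)
cv2.imwrite('pics/c6.png',cv2.resize(s[155:215,210:290],(800,600),interpolation=cv2.INTER_CUBIC))"
```

```text
t 10.85 ee [ 0.5455 -0.2037  0.3755] yaw 21.2 tilt [-0.0009  0.0002] F [-0.7  0.8 -1.7] M [-0.06  0.01  0.01] w 0.0239 g 35.0
   shares [0.    0.001 0.043] [-0.002 -0.001 -0.002]
t 11.15 ee [ 0.5457 -0.2037  0.3765] yaw 21.2 tilt [0.0004 0.0001] F [ 1.4  0.7 -1.7] M [-0.09  0.06  0.03] w 0.024 g 35.0
   shares [ 0.001 -0.     0.05 ] [ 0.001  0.    -0.002]
```

View pics/c6.png

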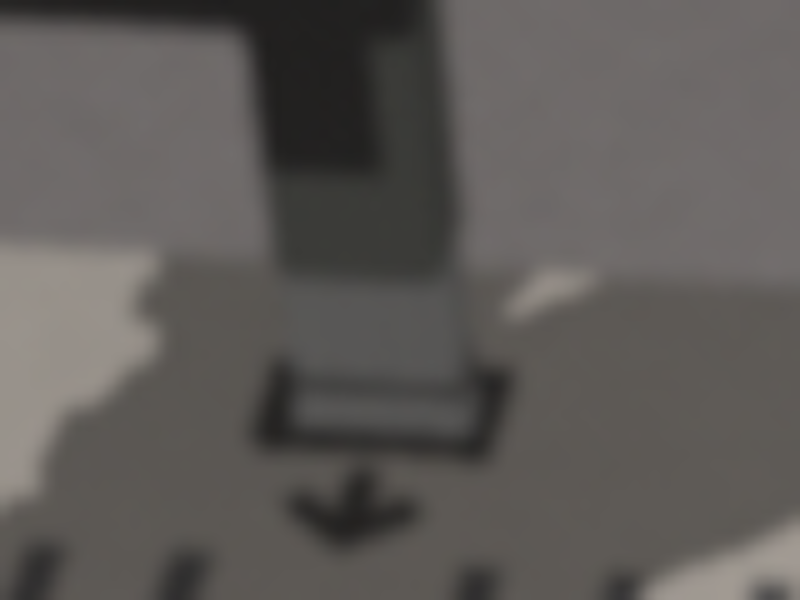

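Crop: the blade is in the slot, with its line at scene (248,193) just above the rim opening and the sensor side towards the arrow. Check the line's height by projection.

```bash
python3 -c "
from h import *
px=lambda q:(np.array(q,float)+.5)/10-.5+[210,155]
obs=px([(285,379),(470,390),(280,278),(455,281)])
c=np.array([.5457,-.2037]);y=np.deg2rad(21.2)
ex=np.array([np.cos(y),np.sin(y)]);ey=np.array([-ex[1],ex[0]])
for o in ((0,0),(.001,.001)):
  for dz in (-.002,0,.002):
    z0=.0575+dz
    P=[np.r_[c+ex*(x+o[0])+ey*(w+.0012+o[1]),z] for x,w,z in((.007,-.017,z0+.08),(.007,.017,z0+.08),(.012,-.017,z0+.106),(.012,.017,z0+.106))]
    print(o,dz,(obs-proj('scene',P)).round(2).tolist())
"
```

```text
(0, 0) -0.002 [[0.29, -1.22], [1.62, -1.08], [1.74, -1.6], [1.72, -2.26]]
(0, 0) 0 [[0.39, -0.37], [1.7, -0.24], [1.85, -0.72], [1.81, -1.39]]
(0, 0) 0.002 [[0.5, 0.48], [1.79, 0.61], [1.97, 0.16], [1.89, -0.51]]
(0.001, 0.001) -0.002 [[-0.11, -1.54], [1.21, -1.4], [1.34, -1.92], [1.3, -2.58]]
(0.001, 0.001) 0 [[-0.0, -0.69], [1.29, -0.56], [1.45, -1.04], [1.39, -1.71]]
(0.001, 0.001) 0.002 [[0.1, 0.16], [1.38, 0.29], [1.56, -0.16], [1.48, -0.83]]
```

{"api": "play_rows", "payload": {
  "series": [
    [0, 0, 0.015, 0, 0, 0],
    [0, 0, 0.03, 0, 0, 0],
    [0, 0, 0.045, 0, 0, 0],
    [0, 0, 0.052, 0, 0, 0],
    [0, 0, 0.052, 0, 0, 0]
  ]
}}

```text
time: 11.65
ee_pos: [0.5456, -0.2037, 0.3682]
eef_rot: [0.565, 0.825, -0.0, -0.0]
ft_force: [0.6, -0.5, -2.2]
width: 0.0235
grip_force: 35.0
```

{"api": "play_rows", "payload": {
  "series": [
    [0, 0, 0, 0, 0, 0],
    [0, 0, 0, 0, 0, 0],
    [0, 0, 0, 0, 0, 0]
  ]
}}

```text
time: 11.95
ee_pos: [0.5457, -0.2037, 0.3685]
eef_rot: [0.565, 0.825, 0.0, 0.0]
ft_force: [-0.4, 0.0, -2.3]
width: 0.0238
grip_force: 35.0
```

```bash
python3 -c "
from h import *
go(.5456,-.2036,.369,21.26)
s=np.mean([vision.camera('scene').astype(float) for _ in range(12)],0).astype('uint8');cv2.imwrite('pics/s6.png',s)
go(.5456,-.2036,.369,21.26)
cv2.imwrite('pics/c7.png',cv2.resize(s[165:210,220:280],(800,600),interpolation=cv2.INTER_CUBIC))"
```

```text
t 11.95 ee [ 0.5457 -0.2037  0.3685] yaw 21.2 tilt [0.0002 0.0001] F [-0.4  0.  -2.3] M [-0.05  0.05  0.01] w 0.0238 g 35.0
   shares [ 0.001 -0.    -0.003] [ 0.    -0.    -0.002]
t 12.55 ee [ 0.5457 -0.2037  0.3684] yaw 21.2 tilt [0.     0.0001] F [ 0.5  0.4 -3.3] M [-0.07  0.07  0.08] w 0.0238 g 35.0
   shares [ 0.001 -0.    -0.004] [ 0.    -0.    -0.002]
```

View pics/c7.png

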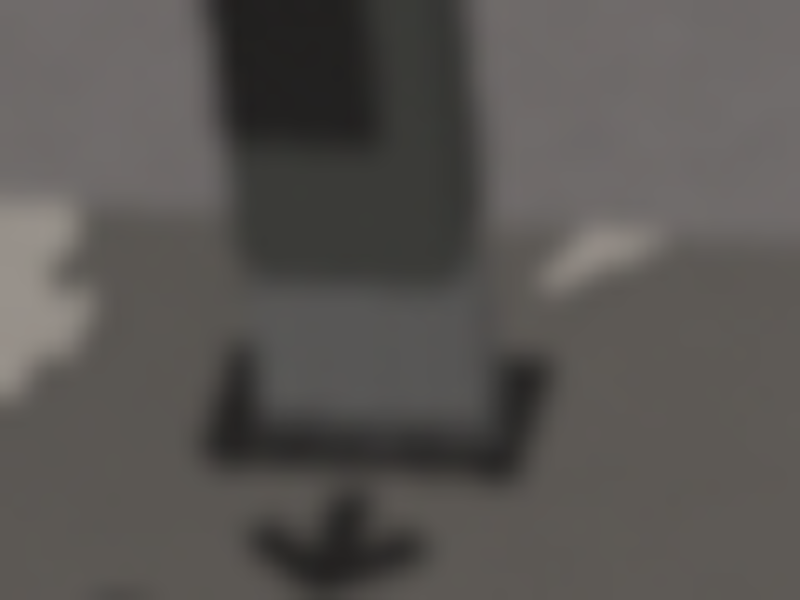

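```bash
python3 -c "
from h import *
def edge(f,tcp,yaw=21.2):
    s=cv2.GaussianBlur(cv2.imread(f),(0,0),.7)[:,:,2].astype(float)
    y=np.deg2rad(yaw);ex=np.array([np.cos(y),np.sin(y),0]);ey=np.array([-ex[1],ex[0],0])
    zs=np.arange(-.008,.0081,.0002);acc=0
    for w in np.arange(-.006,.0081,.002):
        P=[np.array([*tcp[:2],tcp[2]-.1635-.155+.106+d])+ex*.012+ey*(w+.002) for d in zs]
        uv=proj('scene',P).astype(np.float32)
        acc=acc+cv2.remap(s.astype(np.float32),uv[:,:1],uv[:,1:],cv2.INTER_CUBIC).ravel()
    g=-np.gradient(acc); g[g<g.max()/2]=0
    return 1e3*(g*zs).sum()/g.sum()
print(edge('pics/s4.png',(.5476,-.2043,.4603)),edge('pics/s5.png',(.5457,-.2037,.3762)),edge('pics/s6.png',(.5457,-.2037,.36845)))"
```

```text
1.7908458700034564 1.810048528576779 2.215876213822504
```

```bash
python3 -c "
from h import *
for f in('pics/s1.png','pics/s2.png'):
  for off in(0,.0015):
    s=cv2.GaussianBlur(cv2.imread(f),(0,0),.7)[:,:,2].astype(np.float32)
    y=np.deg2rad(78);ex=np.array([np.cos(y),np.sin(y),0]);ey=np.array([-ex[1],ex[0],0])
    zs=np.arange(-.008,.0081,.0002);acc=0
    for w in np.arange(-.004,.0041,.002):
        P=[np.array([.4987,.1953,.116+d])-ey*(.017-off)+ex*w for d in zs]
        uv=proj('scene',P).astype(np.float32)
        acc=acc+cv2.remap(s,uv[:,:1],uv[:,1:],cv2.INTER_CUBIC).ravel()
    g=-np.gradient(acc); g[g<g.max()/2]=0
    print(f,off,1e3*(g*zs).sum()/g.sum())"
```

```text
pics/s1.png 0 5.494118709614072
pics/s1.png 0.0015 4.226989620025787
pics/s2.png 0 5.546071516684944
pics/s2.png 0.0015 4.277614367528009
```

```bash
python3 -c "
from h import *
np.set_printoptions(precision=0,suppress=True,linewidth=200)
y=np.deg2rad(21.2);ex=np.array([np.cos(y),np.sin(y),0]);ey=np.array([-ex[1],ex[0],0])
c=np.array([.5457,-.2037,.13])
L=proj('scene',[c+ex*.007-ey*.012,c+ex*.007+ey*.014]);print(L, proj('scene',[c+ex*.012,c+ex*.007,c+ex*.007+[0,0,.0077]]).round(2))
t=np.arange(-6,7,.5)
for f in('s4','s5','s6'):
    g=cv2.imread(f'pics/{f}.png').mean(2).astype(np.float32);acc=[]
    for k in np.linspace(0,1,20):
        p=L[0]*(1-k)+L[1]*k+[.8,0]
        acc.append(cv2.remap(g,np.full((len(t),1),p[0],np.float32),(p[1]+t).astype(np.float32)[:,None],cv2.INTER_CUBIC).ravel())
    print(f,np.mean(acc,0))
print(t)"
```

```text
[[240. 196.]
 [253. 197.]] [[245. 198.]
 [246. 196.]
 [246. 193.]]
s4 [80. 75. 66. 57. 50. 49. 54. 64. 73. 81. 85. 86. 83. 77. 69. 60. 53. 51. 56. 64. 71. 77. 79. 79. 77. 75.]
s5 [86. 86. 83. 80. 75. 71. 70. 72. 77. 82. 84. 84. 81. 76. 67. 59. 52. 51. 56. 64. 72. 78. 80. 80. 78. 75.]
s6 [87. 87. 87. 87. 87. 87. 87. 86. 85. 82. 77. 71. 63. 56. 51. 47. 46. 49. 56. 65. 72. 78. 80. 79. 78. 75.]
[-6. -6. -5. -4. -4. -4. -3. -2. -2. -2. -1. -0.  0.  0.  1.  2.  2.  2.  3.  4.  4.  4.  5.  6.  6.  6.]
```

{"api": "play_rows", "payload": {
  "series": [
    [0, 0, -0.004, 0, 0, 0],
    [0, 0, -0.004, 0, 0, 0],
    [0, 0, -0.004, 0, 0, 0],
    [0, 0, -0.004, 0, 0, 0],
    [0, 0, -0.004, 0, 0, 0]
  ]
}}

```text
time: 13.05
ee_pos: [0.5456, -0.2037, 0.369]
eef_rot: [0.565, 0.825, 0.0, -0.0]
ft_force: [-0.8, 0.7, -1.7]
width: 0.0241
grip_force: 35.0
```

```bash
python3 -c "
from h import *
go(.5457,-.2037,.369,21.26)
print(job.close_job())"
```

```text
t 13.05 ee [ 0.5456 -0.2037  0.369 ] yaw 21.2 tilt [-0.0001  0.0001] F [-0.8  0.7 -1.7] M [-0.1   0.02 -0.05] w 0.0241 g 35.0
   shares [ 0.  0. -0.] [-0.    -0.    -0.002]
the job is handed in; nothing more can be done
None
```

The job is handed in at 13 s, with the wand held upright and unloaded in the slot, its sensor window facing along the arrow and its line level with the rim to within about 1 mm by the arm's readings (one camera check put it up to 2 mm low).

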